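Find and release the latched key on the film wrapper

TASK

Before the film-wrapping machine is wiped down, all four identical ivory keys on its front strip must be up, but one has been left latched down. Go along the row with the fingertips, starting at the end beside the green pilot lamp, and tap each of the four keys lightly in turn; the one that sits low and does not give is latched: press it to its stop, either when you come to it or after the last tap, and let it spring up level with the others. Do not push any other key down, and leave the things standing about where they are.

Things in the scene. Friction and masses are not known exactly. Their poses are not given: they have to be found in the camera images.
- wrapper: table-top film-wrapping machine, fixed, aluminium, 475 x 470 mm. Origin on the table under the middle of the key row, x towards its film roll at the back, y towards the lamp end of the row. Front edge at x = -55 mm; black control strip x -50 to 50 mm, y -220 to 220 mm, surface 84 mm high. On it a black dial at y = -155 mm, 38 mm across, 16 mm high
- lamp (a point): top of the green pilot lamp (18 mm across, 9.5 mm above the strip) in line with the key row, at y = +150 mm in the machine's frame: it marks the end of the row to start from
- plate (a point): middle of the dark sealing plate behind the control strip, 130 mm in x, 380 mm in y, top 88 mm above the table. Behind it, at x = 232 mm of the machine, the cutter bar (121 mm high), and at x = 325 mm the film roll (198 mm high)
- key_a: one of four identical key modules, in one row along the machine's y axis at 52 mm pitch (machine y = +78, +26, -26, -78 mm, the first next to the lamp). Origin on the control strip's surface (84 mm above the table) under the middle of the key, axes parallel to the machine's. Which name stands where in the row differs from run to run
- top_a (a point): middle of this key's flat ivory cap (36 mm in x, 34 mm in y; moves vertically). Raised: 14 mm above the strip (table + 98 mm); latched: 5 mm lower. Stop: 6.5 mm below raised. A raised cap yields from 1.5 N, is 2 mm down at 2.7 N, 4.5 mm at 4 N and springs back; at its stop (5 N) it latches. A latched cap gives under 0.5 mm up to 3.5 N; at its stop (5 to 10 N) it unlatches and rises with the finger
- key_b: one of four identical key modules, in one row along the machine's y axis at 52 mm pitch (machine y = +78, +26, -26, -78 mm, the first next to the lamp). Origin on the control strip's surface (84 mm above the table) under the middle of the key, axes parallel to the machine's. Which name stands where in the row differs from run to run
- top_b (a point): middle of this key's flat ivory cap (36 mm in x, 34 mm in y; moves vertically). Raised: 14 mm above the strip (table + 98 mm); latched: 5 mm lower. Stop: 6.5 mm below raised. A raised cap yields from 1.5 N, is 2 mm down at 2.7 N, 4.5 mm at 4 N and springs back; at its stop (5 N) it latches. A latched cap gives under 0.5 mm up to 3.5 N; at its stop (5 to 10 N) it unlatches and rises with the finger
- key_c: one of four identical key modules, in one row along the machine's y axis at 52 mm pitch (machine y = +78, +26, -26, -78 mm, the first next to the lamp). Origin on the control strip's surface (84 mm above the table) under the middle of the key, axes parallel to the machine's. Which name stands where in the row differs from run to run
- top_c (a point): middle of this key's flat ivory cap (36 mm in x, 34 mm in y; moves vertically). Raised: 14 mm above the strip (table + 98 mm); latched: 5 mm lower. Stop: 6.5 mm below raised. A raised cap yields from 1.5 N, is 2 mm down at 2.7 N, 4.5 mm at 4 N and springs back; at its stop (5 N) it latches. A latched cap gives under 0.5 mm up to 3.5 N; at its stop (5 to 10 N) it unlatches and rises with the finger
- key_d: one of four identical key modules, in one row along the machine's y axis at 52 mm pitch (machine y = +78, +26, -26, -78 mm, the first next to the lamp). Origin on the control strip's surface (84 mm above the table) under the middle of the key, axes parallel to the machine's. Which name stands where in the row differs from run to run
- top_d (a point): middle of this key's flat ivory cap (36 mm in x, 34 mm in y; moves vertically). Raised: 14 mm above the strip (table + 98 mm); latched: 5 mm lower. Stop: 6.5 mm below raised. A raised cap yields from 1.5 N, is 2 mm down at 2.7 N, 4.5 mm at 4 N and springs back; at its stop (5 N) it latches. A latched cap gives under 0.5 mm up to 3.5 N; at its stop (5 to 10 N) it unlatches and rises with the finger
- jam_pot: small amber glass pot with a brass lid, 46 mm across, 52 mm high, on the control strip beyond the lamp; origin under its centre. Leave alone
- camembert: round wooden cheese box, 108 mm across, 32 mm high, on the sealing plate; origin under its centre. Leave alone
- parcel: paper-wrapped cheese with blue stripes, 75 x 105 x 42 mm, on the sealing plate; origin under its centre. Leave alone
- wine: dark wine bottle, 76 mm across, 300 mm high, on the counter; origin under its centre. Leave alone
- honey: amber honey jar with white lid, 70 mm across, 85 mm high, on the counter; origin under its centre. Leave alone
- beaker: steel beaker, 72 mm across, 85 mm high, on the counter; origin under its centre. Leave alone
- cheese_knife: cheese knife lying flat, 265 mm long along its x axis, 16 mm high, black handle; origin under its middle. Leave alone

How it is judged:
By the outcome, as a careful person would: the job done as asked, in the order asked, and still so for the second after the job is handed in, with the robot touching nothing.
It also fails if it takes over 48 s, if anything falls off the work surface, if the arm or the gripper's body presses on something with over 40 N, if the wrist force passes 120 N, or if a joint passes its speed limit or range.

ROBOT

A 6-joint arm with a two-finger parallel gripper is mounted at the origin on the work surface. World frame = base frame: x ahead of the robot, y to its left, z up, the work surface at z = 0. Lengths are in mm, angles in rad, forces in N, time in s.
With the tool pointing down it reaches from about 350 to 975 mm from the base axis. Payload 7.1 kg.
Tool frame: the origin (TCP) lies at the centre of the arm's flange, where the gripper is bolted on; the fingertips stand 182 mm ahead of it and the grasp point (between the pads) lies 163 mm ahead of it; x points along the fingers, y is the direction in which the jaws open and shut, and the axes are right-handed (so a half turn about x gives the same grasp; the last joint's range is limited). The gripper opens to 88 mm and grips with 3 to 60 N. Pads are 20 mm wide; open, the fingers measure 115 mm over their backs; the gripper's body (75 mm by 178 mm) begins 61 mm behind the grasp point.
Start: joints at [1.115, 0.423, 1.63, -0, 1.089, -0.019], TCP at [264.369, 566.317, 404.675] pointing down, gripper open.
Joint ranges: [-3, 3], [-0.9, 2.11], [0.09, 2.58], [-1.31, 4.45], [0.11, 2.69], [-2.54, 2.54]. Speed limits (rad/s): [2.39, 2.39, 3.01, 3.14, 3.14, 3.14].

INTERFACE

Orientations are given as a rotation vector (axis times angle).
In Python, from workcell import readout, viewer, workorder, models gives the robot as it stands. The module is installed in compiled form; this text tells all that it offers.
- The arm moves only by the tool apply_moves, never from a script. Its argument "commands" is a list that holds one entry, the list of rows, each a list of 4 numbers: the shift along the world's x, y, z in m, then the turn about the world's z in rad. A call has 1 to 8 rows; each row is the pose to reach, as a shift and turn from the pose commanded when the call began; what a row does not reach only later rows make up. A row lasts 1/8 s, in which the tool goes at most 62.5 mm and 10.7 degrees, less where a joint would pass 70% of its speed; a pose out of reach is approached as far as the arm can. A call with a gripper value outside its range is refused whole. "gripper" is the finger opening in m, from 0 to 0.0878, set as the call begins (left out, the last holds). The fingers move at their own pace and stop on an object; the grip force is fixed at half the most. Time passes only in rows, so rows that repeat a pose let the fingers close. It gives the time, the measured TCP pose, the force and the opening at its end, in the units of the state.
- readout.get_obs(): the state, without advancing time (a new reading comes with each control period).
- viewer.get_image(name): name is "scene" or "top" or "wrist"; returns a dict with "color" (420x560x3 uint8, red, green, blue), "vertical_fov" (degrees; the focal length in pixels is half the picture's height over the tangent of half this angle, whatever the lens; pixels are square), "cx", "cy" (the principal point, pixels), "rvec" (rotation vector, rad) and "tvec" (3), from world to camera coordinates, as OpenCV has them. Camera axes: x right, y down, z forward; pixel columns grow to the right and rows downward; lengths in mm; the calibration is good to about 2 mm. A picture is of the moment at which its call begins. There is no depth.
- workorder.close_job(): hands the job in, once; it reports no verdict.
Trained networks look in the newest picture that a camera, given by its name, has taken for a name from the list of things; names that differ only in an ending like _2 or _b are one class to them, and where a whole thing is asked for, a point or a joint stands for the part that bears it (a point fixed in the world has none). Each returns a list of dicts, best first, with "conf" (0 to 1); they miss things now and then, are a little off and sometimes report something else, mostly with a low value. They report only what shows in the picture. A call takes as long as a camera call.
- models.search_frame(camera, label): "position" ([x, y, z] in mm, in world coordinates, good to about 4 mm: the middle of the surface that is visible of it).
- models.place_of(camera, label): "position" ([x, y, z] in mm, in world coordinates, good to about 4 mm: a listed point, or the origin of a listed thing).
The state is a dict: "t": time; "qpos": joint angles; "qvel": joint speeds; "joint_torque": joint torques, N m; "ee_pos": TCP position; "orientation": TCP orientation; "ft_force": force on the tool from outside, world axes, zero at the start; "moment": the same for the moment, N m; "width": finger opening in mm.
Only numpy, scipy, OpenCV 4.12 (cv2) and the standard library are available. Lean on these libraries where they do the work, as an engineer would, in place of code of your own. Each camera call takes 0.05 s, during which the arm holds its last target.

## Working session

There is one attempt and no reset: what is moved stays moved. The work goes in short steps, Python scripts to look and compute and a tool call to move; the robot and the scene stay as the last step left them, time stands still between calls to the robot, and variables do not carry over. Pictures are saved under pics/ and viewed, and the job is handed in when it is done.

Besides the shell and the picture viewer there is one more tool, called after "Call:" by a JSON object that holds its "op" and its "data". apply_moves: Moves the arm, as the interface text tells. Its arguments: {"type":"object","properties":{"commands":{"type":"array","items":{"type":"array","items":{"type":"array","items":{"type":"number"}}}},"gripper":{"type":"number"}},"required":["commands"]}

```bash
mkdir -p pics; cat > h.py <<'E'
import numpy as np, cv2
from workcell import readout, viewer, workorder, models
def save(name,fn):
    im=viewer.get_image(name); cv2.imwrite('pics/'+fn,cv2.cvtColor(im['color'],cv2.COLOR_RGB2BGR)); return im
def K(im):
    f=im['color'].shape[0]/2/np.tan(np.radians(im['vertical_fov'])/2)
    return np.array([[f,0,im['cx']],[0,f,im['cy']],[0,0,1.]])
def proj(im,P):
    return cv2.projectPoints(np.array(P,float).reshape(-1,3),np.array(im['rvec'],float),np.array(im['tvec'],float),K(im),None)[0].reshape(-1,2)
def ray(im,uv,z):
    R=cv2.Rodrigues(np.array(im['rvec'],float))[0]; t=np.array(im['tvec'],float).ravel()
    c=-R.T@t; d=R.T@np.linalg.solve(K(im),np.array([uv[0],uv[1],1.])); return c+d*(z-c[2])/d[2]
E
python3 - <<'E'
from h import *
np.set_printoptions(precision=2,suppress=True)
o=readout.get_obs(); print(o)
for n in ['scene','top','wrist']:
    save(n,n+'1.png')
    for l in ['lamp','plate','wrapper','top_a','key_a','jam_pot','wine','honey','beaker']:
        try: print(n,l,[(np.round(d['position'],1),round(d['conf'],2)) for d in models.place_of(n,l)])
        except Exception as e: print(n,l,e)
E
```

```text
{'t': 0.0, 'qpos': array([ 1.11,  0.42,  1.63, -0.  ,  1.09, -0.02]), 'qvel': array([-0.,  0., -0., -0.,  0.,  0.]), 'joint_torque': array([ -0.  , -54.46, -27.37,   0.06,   0.02,  -0.  ]), 'ee_pos': array([264.27, 566.07, 403.9 ]), 'orientation': array([ 0.34,  1.54, -0.34]), 'ft_force': array([-0.3 , -0.58,  0.32]), 'moment': array([-0.02,  0.02, -0.  ]), 'width': 87.82394251099738}
scene lamp [(array([573.6,  85.5,  89.9]), 0.64), (array([558.8, -40.8,  82.2]), 0.42)]
scene plate [(array([702.5, -78. ,  85.3]), 0.67), (array([560. , -66.6,  -1.6]), 0.42)]
scene wrapper [(array([559.1, -68.4,   0.5]), 0.78), (array([713.5,  20.2,  84.5]), 0.64)]
scene top_a [(array([ 552.7, -143.8,   94. ]), 0.73), (array([559.4, -38.4,  98.2]), 0.69), (array([552.6, -90. ,  97. ]), 0.52), (array([563.6,   6.4,  96.5]), 0.51)]
scene key_a [(array([566.4,   7.9,  87.7]), 0.82), (array([ 551.5, -147.9,   83.3]), 0.81), (array([557. , -42.5,  83.2]), 0.68), (array([562.1, -88.5,  87. ]), 0.56)]
scene jam_pot [(array([571.3, 126.8,  87. ]), 0.74), (array([559.6, -41.1,  81.7]), 0.42)]
scene wine [(arra
[... 452 characters left out ...]
), (array([563.7,  18.1,  98.6]), 0.49)]
top key_a [(array([560.2, -62.9,   3.4]), 0.74), (array([561.6, -95. ,  81.2]), 0.59), (array([562.2, -40.7,  86.8]), 0.54), (array([ 553.2, -141.2,   80.7]), 0.52), (array([567.8,  15.3,  81.3]), 0.5)]
top jam_pot [(array([715.8,  18.7,  85.6]), 0.71), (array([569.5, 128.2,  84.3]), 0.61), (array([ 290.2, -320.7,    1.8]), 0.58)]
top wine [(array([ 577.6, -476.3,    2.5]), 0.87)]
top honey [(array([293.9, 414.9,   1.2]), 0.91)]
top beaker [(array([ 448.2, -468.7,    2.2]), 0.81)]
wrist lamp []
wrist plate []
wrist wrapper []
wrist top_a []
wrist key_a []
wrist jam_pot []
wrist wine []
wrist honey [(array([293.4, 413.9,   6.4]), 0.61)]
wrist beaker []
```

View pics/scene1.png

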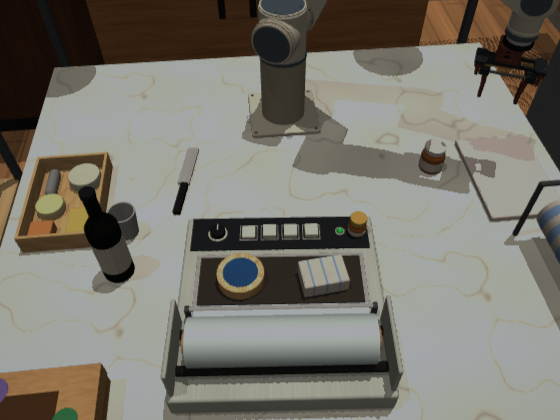

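View pics/top1.png

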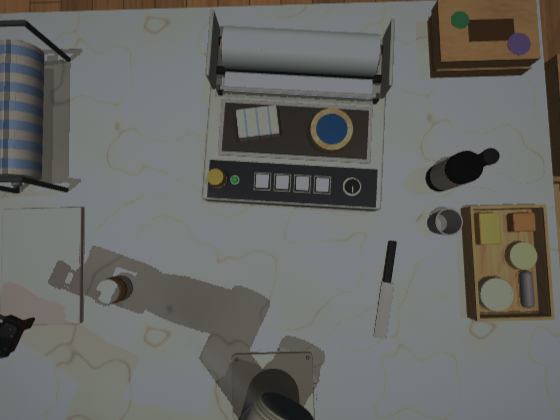

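The scene view shows the key row at pixel columns 249 to 312, row 232, with the lamp at (340,231), the pot at (357,224) and the dial at (217,232). I'll fit the machine pose from the pixels next.

```bash
python3 - <<'E'
from h import *
import pickle
from scipy.optimize import least_squares
from scipy.spatial.transform import Rotation as Ro
np.set_printoptions(precision=2,suppress=True)
ims={n:viewer.get_image(n) for n in ['scene','top']}
pickle.dump(ims,open('ims.pkl','wb'))
def W(p,P):
    c,s=np.cos(p[2]),np.sin(p[2]); P=np.array(P,float)
    return np.c_[p[0]+c*P[:,0]-s*P[:,1],p[1]+s*P[:,0]+c*P[:,1],P[:,2]]
p0=[562,-65,-.075]
M=[[0,y,98] for y in (78,26,-26,-78)]+[[0,150,93.5]]
obs={}
for n,im in ims.items():
    g=cv2.cvtColor(im['color'],cv2.COLOR_RGB2GRAY).astype(float); hsv=cv2.cvtColor(im['color'],cv2.COLOR_RGB2HSV)
    out=[]
    for i,q in enumerate(proj(im,W(p0,M))):
        u,v=np.round(q).astype(int); r=11
        w=g[v-r:v+r+1,u-r:u+r+1]
        if i<4: m=(w>0.75*np.percentile(w,95)).astype(np.uint8)
        else:
            h=hsv[v-r:v+r+1,u-r:u+r+1]; m=((h[...,0]>40)&(h[...,0]<90)&(h[...,1]>90)&(h[...,2]>50)).astype(np.uint8)
        k,l,st,c=cv2.connectedComponentsWithStats(m)
        if k<2: out.append([np.nan]*2);continue
        j=1+np.argmin(np.hypot(*(c[1:]-r).T)+ (st[1:,4]<8)*50); out.append([u-r+c[j][0],v-r+c[j][1]]); print(n,i,q,out[-1],st[j])
    obs[n]=np.array(out)
def res(p,ns=('scene','top')):
    r=np.concatenate([(proj(ims[n],W(p,M))-obs[n]).ravel() for n in ns]); return np.nan_to_num(r)
for ns in [('scene',),('top',),('scene','top')]:
    s=least_squares(res,p0,args=(ns,),loss='soft_l1'); print(ns,s.x,res(s.x,ns).reshape(-1,2).tolist() if len(ns)==2 else '')
print(W(s.x,M))
print(Ro.from_rotvec(readout.get_obs()['orientation']).as_matrix())
for n in ims:
    im=ims[n];u,v=np.round(proj(im,W(s.x,[[0,0,98]]))[0]).astype(int)
    w=im['color'][max(v-40,0):v+40,u-90:u+90]; cv2.imwrite(f'pics/crop_{n}.png',cv2.cvtColor(cv2.resize(w,None,fx=4,fy=4,interpolation=cv2.INTER_CUBIC),cv2.COLOR_RGB2BGR))
E
```

```text
scene 0 [311.51 227.96] [np.float64(310.9791666666667), np.float64(228.76388888888889)] [  4   6  13  12 144]
scene 1 [290.62 228.49] [np.float64(289.9577464788732), np.float64(229.03521126760563)] [  4   7  13  11 142]
scene 2 [269.68 229.01] [np.float64(269.0422535211268), np.float64(229.03521126760563)] [  4   6  13  11 142]
scene 3 [248.7  229.54] [np.float64(248.04225352112675), np.float64(231.03521126760563)] [  4   7  13  11 142]
scene 4 [340.22 228.36] [np.float64(339.3666666666667), np.float64(230.03333333333333)] [ 7 10  7  6 30]
top 0 [261.03 180.07] [np.float64(261.6585365853659), np.float64(180.67073170731706)] [  6   5  13  14 164]
top 1 [281.17 181.03] [np.float64(281.75), np.float64(181.82926829268294)] [  6   5  13  14 164]
top 2 [301.34 181.99] [np.float64(301.9457831325301), np.float64(182.9277108433735)] [  6   5  13  15 166]
top 3 [321.53 182.95] [np.float64(321.8443113772455), np.float64(184.4431137724551)] [  5   6  13  14 167]
top 4 [233.41 179.02] [np.float64(234.5), np.float64(179.33333333333334)] [10  9  6  6 30]
('scene',) [564.32 -66.97  -0.08] 
('top',) [559.43 -66.55  -0.09] 
('scene', 'top') [561.03 -66.66  -0.09] [[-0.15783589613647564, -0.7252004586571559], [-0.03937780128501345, -0.6875061194733405], [-0.05967896047962995, -0.37800403283642936], [-0.02838251549741244, -2.0680154330202356], [0.20218231748583548, -1.2997198648462245], [0.046075576016050945, -0.6374692695453064], [0.08383442531732044, -0.5734412393027526], [0.04370063853696138, -0.4477141041691368], [0.32730089861399847, -0.7373391142583046], [-0.3973609220761034, -0.7173716069362115]]
[[ 567.9    11.04   98.  ]
 [ 563.32  -40.76   98.  ]
 [ 558.74  -92.56   98.  ]
 [ 554.16 -144.36   98.  ]
 [ 574.24   82.76   93.5 ]]
[[-0.    0.42  0.91]
 [-0.    0.91 -0.42]
 [-1.   -0.    0.  ]]
```

View pics/crop_scene.png

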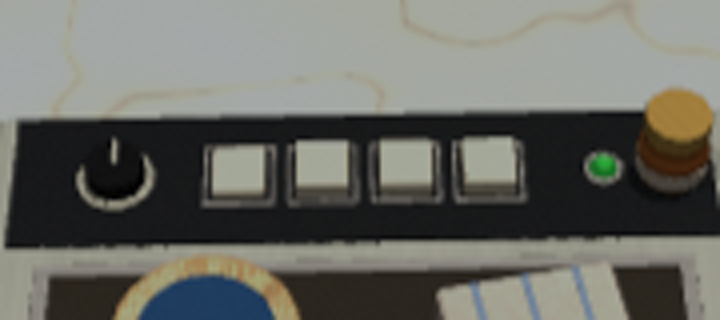

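Call:
{"op": "apply_moves", "data": {"commands": [[[0.006,-0.011,0,0.01],[0.022,-0.04,0,0.04],[0.045,-0.082,0,0.08],[0.07,-0.128,0,0.12],[0.097,-0.177,0,0.16],[0.124,-0.226,0,0.2],[0.151,-0.275,0,0.24],[0.178,-0.324,0,0.28]]], "gripper": 0}}

```text
t: 2.6
ee_pos: [442.9, 240.0, 404.9]
orientation: [0.122, 1.567, -0.122]
ft_force: [-0.0, 1.2, 0.5]
width: 11.4
```

Call:
{"op": "apply_moves", "data": {"commands": [[[0.027,-0.049,-0.01,0.03],[0.054,-0.098,-0.02,0.05],[0.08,-0.146,-0.035,0.064],[0.103,-0.188,-0.05,0.064],[0.118,-0.216,-0.06,0.064],[0.1255,-0.2313,-0.068,0.064],[0.1255,-0.2313,-0.07,0.064],[0.1255,-0.2313,-0.07,0.064]]]}}

```text
t: 3.6
ee_pos: [567.4, 11.8, 334.7]
orientation: [0.073, 1.57, -0.072]
ft_force: [-0.2, -0.3, 0.1]
width: 0.6
```

```bash
python3 - <<'E'
from h import *
np.set_printoptions(precision=2,suppress=True)
from scipy.spatial.transform import Rotation as Ro
save('wrist','w2.png');save('scene','s2.png'); o=readout.get_obs()
print(o['t'],o['ee_pos'],o['ft_force'],o['width'],Ro.from_rotvec(o['orientation']).as_matrix())
E
```

```text
3.7 [567.5   12.05 335.08] [-0.13 -0.07 -0.57] 0.40555669528964594 [[ 0.    0.09  1.  ]
 [ 0.    1.   -0.09]
 [-1.    0.    0.  ]]
```

The crop shows the key at the dial end (240,172) filling less of its frame than the other three, so it is probably the low one.

View pics/w2.png

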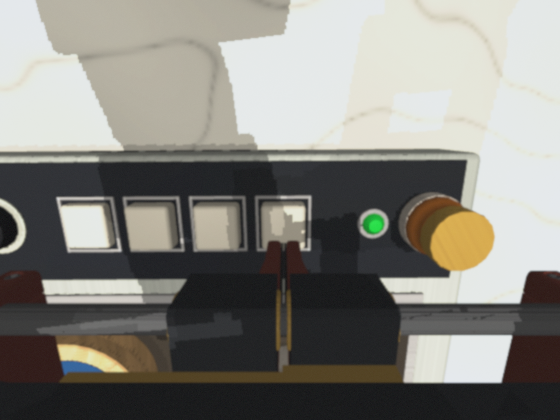

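View pics/s2.png

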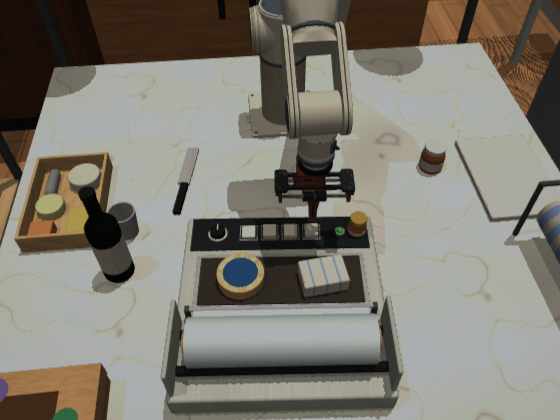

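The wrist view shows the four caps at (88,224), (152,224), (217,223) and (284,222), and the lamp at (373,224). I'll check these against the fit.

```bash
python3 - <<'E'
from h import *
np.set_printoptions(precision=1,suppress=True)
im=viewer.get_image('wrist')
print(proj(im,[[567.9,11.04,98],[563.3,-40.8,98],[558.7,-92.6,98],[554.2,-144.4,98],[554.2,-144.4,93],[574.2,82.8,93.5]]))
for uv,z in [((373,224),93.5),((284,222),98),((217,223),98),((152,224),98),((88,224),98),((88,224),93)]: print(uv,ray(im,uv,z))
print(proj(im,[[567.5,12.05,335.08-182]]))
E
```

```text
[[282.1 229.5]
 [214.2 229.8]
 [146.4 230. ]
 [ 78.7 230.3]
 [ 82.9 228.3]
 [374.4 227.3]]
(373, 224) [571.4  81.8  93.5]
(284, 222) [562.  13.  98.]
(217, 223) [558.1 -37.9  98. ]
(152, 224) [554.4 -87.4  98. ]
(88, 224) [ 549.9 -136.    98. ]
(88, 224) [ 551.1 -139.5   93. ]
[[283.4 258.3]]
```

Call:
{"op": "apply_moves", "data": {"commands": [[[-0.0015,0.001,-0.015,0],[-0.0015,0.001,-0.03,0],[-0.0015,0.001,-0.042,0],[-0.0015,0.001,-0.049,0],[-0.0015,0.001,-0.05,0],[-0.0015,0.001,-0.05,0]]]}}

```text
t: 4.5
ee_pos: [566.5, 12.0, 284.8]
orientation: [0.073, 1.569, -0.073]
ft_force: [-0.2, -0.2, -0.3]
width: 0.7
```

Call:
{"op": "apply_moves", "data": {"commands": [[[0,0,-0.001,0],[0,0,-0.002,0],[0,0,-0.003,0],[0,0,-0.003,0]]]}}

```text
t: 5.0
ee_pos: [566.4, 12.0, 281.7]
orientation: [0.073, 1.57, -0.073]
ft_force: [-0.2, 1.5, 0.0]
width: 0.3
```

Call:
{"op": "apply_moves", "data": {"commands": [[[0,0,-0.001,0],[0,0,-0.001,0]]]}}

```text
t: 5.25
ee_pos: [566.3, 12.0, 280.6]
orientation: [0.073, 1.57, -0.073]
ft_force: [0.2, -0.2, 0.4]
width: 0.5
```

Call:
{"op": "apply_moves", "data": {"commands": [[[0,0,-0.001,0],[0,0,-0.001,0]]]}}

```text
t: 5.5
ee_pos: [566.4, 12.0, 279.8]
orientation: [0.073, 1.569, -0.073]
ft_force: [-1.2, 0.3, 2.2]
width: 0.6
```

Call:
{"op": "apply_moves", "data": {"commands": [[[0,0,-0.001,0],[0,0,-0.001,0]]]}}

```text
t: 5.75
ee_pos: [566.4, 12.0, 278.7]
orientation: [0.073, 1.57, -0.073]
ft_force: [-0.9, -0.2, 3.0]
width: 0.5
```

```bash
python3 - <<'E'
from h import *
np.set_printoptions(precision=2,suppress=True)
save('scene','s3.png')
o=readout.get_obs();print(o['t'],o['ee_pos'],o['ft_force'])
E
```

```text
5.8 [566.38  12.02 278.72] [-0.53 -0.69  2.17]
```

Call:
{"op": "apply_moves", "data": {"commands": [[[0,0,-0.0007,0],[0,0,-0.0007,0],[0,0,0.0043,0],[0,0,0.0113,0],[0,0,0.0113,0]]]}}

```text
t: 6.42
ee_pos: [566.6, 12.0, 290.7]
orientation: [0.073, 1.568, -0.073]
ft_force: [0.3, 0.9, -0.2]
width: 0.5
```

Call:
{"op": "apply_moves", "data": {"commands": [[[-0.001,-0.012,0,0],[-0.0025,-0.03,0,0],[-0.004,-0.046,0,0],[-0.0045,-0.052,0,0],[-0.0045,-0.052,-0.004,0],[-0.0045,-0.052,-0.008,0],[-0.0045,-0.052,-0.009,0],[-0.0045,-0.052,-0.009,0]]]}}

```text
t: 7.42
ee_pos: [561.9, -39.6, 280.8]
orientation: [0.072, 1.57, -0.072]
ft_force: [-0.1, -1.1, 0.5]
width: 0.7
```

Call:
{"op": "apply_moves", "data": {"commands": [[[0,0,-0.001,0],[0,0,-0.0015,0]]]}}

```text
t: 7.68
ee_pos: [562.0, -39.8, 279.6]
orientation: [0.073, 1.569, -0.073]
ft_force: [-0.9, 1.2, 2.4]
width: 0.5
```

Call:
{"op": "apply_moves", "data": {"commands": [[[0,0,-0.001,0],[0,0,-0.001,0]]]}}

```text
t: 7.92
ee_pos: [562.0, -39.9, 278.6]
orientation: [0.073, 1.569, -0.073]
ft_force: [0.6, 1.8, 2.7]
width: 0.7
```

Key 2 gives too: it is raised, at 2.7 N with the cap about 1.5 mm down. Moving on to key 3.

Call:
{"op": "apply_moves", "data": {"commands": [[[0,0,-0.0005,0],[0,0,-0.0005,0],[0,0,0.0045,0],[0,0,0.0115,0],[0,0,0.0115,0]]]}}

```text
t: 8.55
ee_pos: [562.0, -40.1, 290.6]
orientation: [0.073, 1.569, -0.073]
ft_force: [0.2, 0.3, -0.0]
width: 0.4
```

Call:
{"op": "apply_moves", "data": {"commands": [[[-0.001,-0.012,0,0],[-0.0025,-0.03,0,0],[-0.004,-0.046,0,0],[-0.0045,-0.052,0,0],[-0.0045,-0.052,-0.004,0],[-0.0045,-0.052,-0.008,0],[-0.0045,-0.052,-0.009,0],[-0.0045,-0.052,-0.009,0]]]}}

```text
t: 9.55
ee_pos: [557.4, -91.6, 280.8]
orientation: [0.073, 1.57, -0.072]
ft_force: [-0.8, -1.1, 0.7]
width: 0.3
```

Call:
{"op": "apply_moves", "data": {"commands": [[[0,0,-0.001,0],[0,0,-0.0015,0]]]}}

```text
t: 9.8
ee_pos: [557.5, -91.8, 279.6]
orientation: [0.073, 1.569, -0.073]
ft_force: [0.2, 1.0, 1.5]
width: 0.4
```

Call:
{"op": "apply_moves", "data": {"commands": [[[0,0,-0.001,0],[0,0,-0.001,0]]]}}

```text
t: 10.05
ee_pos: [557.5, -91.9, 278.6]
orientation: [0.073, 1.569, -0.073]
ft_force: [-0.8, 1.4, 2.5]
width: 0.5
```

Key 3 is also raised and gives. Key 4 is next, and I'll approach it the same way.

Call:
{"op": "apply_moves", "data": {"commands": [[[0,0,-0.0005,0],[0,0,-0.0005,0],[0,0,0.0045,0],[0,0,0.0115,0],[0,0,0.0115,0]]]}}

```text
t: 10.68
ee_pos: [557.5, -92.2, 290.6]
orientation: [0.073, 1.569, -0.073]
ft_force: [0.5, 0.2, 0.1]
width: 0.3
```

Call:
{"op": "apply_moves", "data": {"commands": [[[-0.001,-0.012,0,0],[-0.0025,-0.03,0,0],[-0.004,-0.046,0,0],[-0.0045,-0.052,0,0],[-0.0045,-0.052,-0.004,0],[-0.0045,-0.052,-0.008,0],[-0.0045,-0.052,-0.009,0],[-0.0045,-0.052,-0.009,0]]]}}

```text
t: 11.68
ee_pos: [552.9, -143.6, 280.8]
orientation: [0.072, 1.57, -0.072]
ft_force: [-0.7, 0.1, 0.9]
width: 0.3
```

Call:
{"op": "apply_moves", "data": {"commands": [[[0,0,-0.001,0],[0,0,-0.002,0],[0,0,-0.0025,0],[0,0,-0.0025,0]]]}}

```text
t: 12.18
ee_pos: [552.9, -144.0, 278.5]
orientation: [0.073, 1.57, -0.073]
ft_force: [0.3, -0.6, 0.0]
width: 0.5
```

```bash
python3 - <<'E'
from h import *
np.set_printoptions(precision=2,suppress=True)
o=readout.get_obs();print(o['t'],o['ee_pos'],o['ft_force'])
im=save('scene','s4.png')
w=im['color'][195:265,180:380]; cv2.imwrite('pics/s4c.png',cv2.cvtColor(cv2.resize(w,None,fx=4,fy=4,interpolation=cv2.INTER_CUBIC),cv2.COLOR_RGB2BGR))
E
```

```text
12.175 [ 552.86 -143.99  278.47] [ 0.33 -0.62  0.01]
```

View pics/s4c.png

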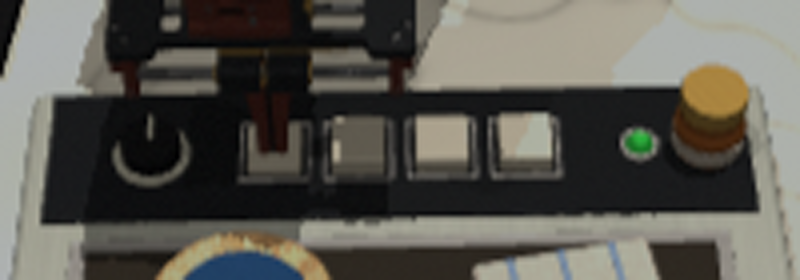

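At 1.5 mm below raised height there is no force, so key 4 sits low. I'll lower onto it and tap lightly first.

Call:
{"op": "apply_moves", "data": {"commands": [[[0,0,-0.001,0],[0,0,-0.002,0],[0,0,-0.0025,0],[0,0,-0.0025,0]]]}}

```text
t: 12.72
ee_pos: [552.9, -144.0, 275.9]
orientation: [0.073, 1.57, -0.073]
ft_force: [0.1, 0.1, -0.3]
width: 0.3
```

Call:
{"op": "apply_moves", "data": {"commands": [[[0,0,-0.0006,0],[0,0,-0.0006,0]]]}}

```text
t: 12.98
ee_pos: [552.9, -144.0, 275.5]
orientation: [0.073, 1.569, -0.073]
ft_force: [0.0, 0.9, 1.2]
width: 0.7
```

Call:
{"op": "apply_moves", "data": {"commands": [[[0,0,-0.0005,0],[0,0,-0.0005,0]]]}}

```text
t: 13.22
ee_pos: [552.9, -144.0, 275.1]
orientation: [0.073, 1.569, -0.073]
ft_force: [-0.8, -0.1, 4.1]
width: 0.5
```

Call:
{"op": "apply_moves", "data": {"commands": [[[0,0,-0.0005,0],[0,0,-0.0005,0]]]}}

```text
t: 13.48
ee_pos: [552.9, -144.0, 274.5]
orientation: [0.073, 1.569, -0.073]
ft_force: [-1.6, 0.8, 4.1]
width: 0.4
```

The force jumped to about 4 N over less than 0.5 mm, so this key is latched. Pressing it to its stop.

Call:
{"op": "apply_moves", "data": {"commands": [[[0,0,-0.0005,0],[0,0,-0.001,0],[0,0,-0.001,0]]]}}

```text
t: 13.85
ee_pos: [552.9, -144.0, 273.7]
orientation: [0.073, 1.569, -0.073]
ft_force: [-1.3, -0.5, 7.2]
width: 0.5
```

Call:
{"op": "apply_moves", "data": {"commands": [[[0,0,-0.0005,0],[0,0,-0.0005,0]]]}}

```text
t: 14.1
ee_pos: [552.9, -144.0, 273.5]
orientation: [0.073, 1.569, -0.073]
ft_force: [-3.3, 0.9, 10.2]
width: 0.2
```

The key is at its stop (273.5 mm, 10 N). Now I'll rise slowly and see whether the cap follows.

Call:
{"op": "apply_moves", "data": {"commands": [[[0,0,0.001,0],[0,0,0.002,0],[0,0,0.003,0],[0,0,0.004,0],[0,0,0.004,0]]]}}

```text
t: 14.72
ee_pos: [552.9, -144.0, 276.9]
orientation: [0.073, 1.569, -0.073]
ft_force: [-1.0, -0.4, 3.3]
width: 0.6
```

Call:
{"op": "apply_moves", "data": {"commands": [[[0,0,0.0015,0],[0,0,0.0015,0]]]}}

```text
t: 14.98
ee_pos: [552.9, -144.0, 278.4]
orientation: [0.073, 1.569, -0.073]
ft_force: [-0.5, -0.5, 3.5]
width: 0.4
```

The finger still feels 3.5 N at 278.4 mm, so the cap has come up with it. Lifting away clear.

Call:
{"op": "apply_moves", "data": {"commands": [[[0,0,0.003,0],[0,0,0.01,0],[0,0,0.025,0],[0,0,0.05,0],[0,0,0.08,0],[0,0,0.11,0],[0,0,0.125,0],[0,0,0.13,0]]]}}

```text
t: 15.98
ee_pos: [552.9, -144.0, 409.4]
orientation: [0.073, 1.568, -0.073]
ft_force: [0.1, -0.6, -1.0]
width: 0.7
```

Call:
{"op": "apply_moves", "data": {"commands": [[[-0.01,0.01,0,0],[-0.03,0.03,0,0],[-0.06,0.06,0,0],[-0.09,0.09,0,0],[-0.12,0.12,0,0],[-0.14,0.14,0,0],[-0.15,0.15,0,0],[-0.15,0.15,0,0]]]}}

```text
t: 16.98
ee_pos: [402.3, 6.5, 408.0]
orientation: [0.072, 1.57, -0.072]
ft_force: [0.6, -0.5, 0.6]
width: 0.5
```

```bash
python3 - <<'E'
from h import *
import pickle
np.set_printoptions(precision=2,suppress=True)
o=readout.get_obs();print(o['t'],o['ee_pos'],o['ft_force'])
ims=pickle.load(open('ims.pkl','rb'))
a=ims['scene']['color'][195:265,180:380]
im=save('scene','s5.png'); b=im['color'][195:265,180:380]
w=np.vstack([a,b]); cv2.imwrite('pics/s5c.png',cv2.cvtColor(cv2.resize(w,None,fx=4,fy=4,interpolation=cv2.INTER_CUBIC),cv2.COLOR_RGB2BGR))
print([(np.round(d['position'],1),round(d['conf'],2)) for d in models.place_of('scene','top_a')])
E
```

```text
16.975 [402.33   6.45 408.  ] [ 0.63 -0.49  0.62]
[(array([563.1,  11.9,  99.1]), 0.69), (array([557.2, -88.2,  98. ]), 0.67), (array([564.5, -36.9,  96.6]), 0.66), (array([ 552.6, -146.7,   99. ]), 0.47)]
```

View pics/s5c.png

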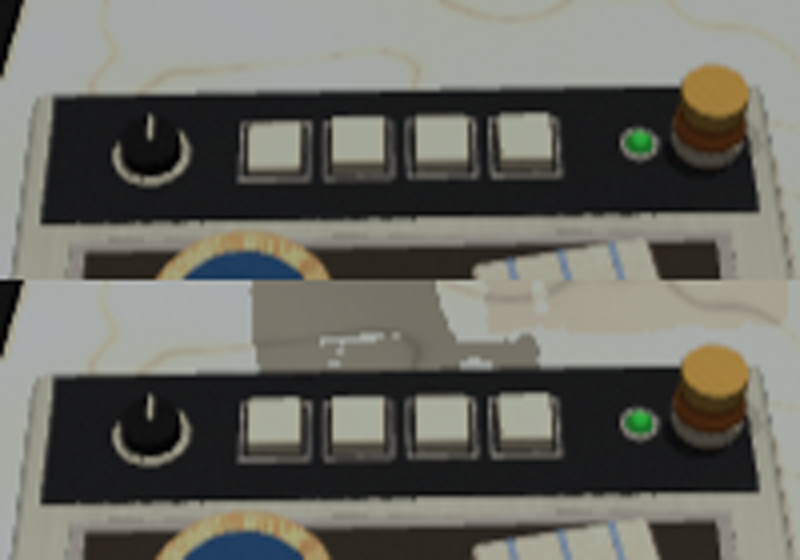

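View pics/s5.png

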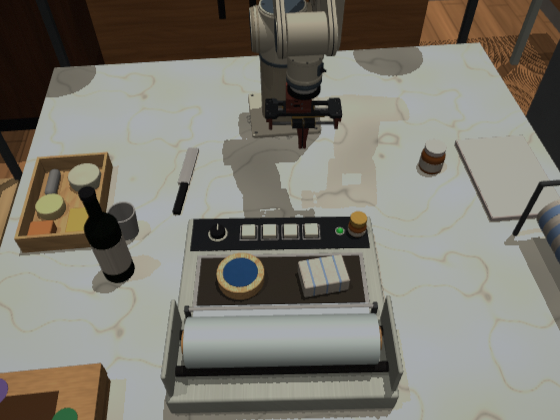

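In the before/after crop (top half before, bottom half after), the dial-end cap, now at (275,420), has come up level with the other three. Nothing else has moved, and the arm is clear. Handing in.

```bash
python3 -c "
from workcell import workorder; print(workorder.close_job())"
```

```text
the job is handed in; nothing more can be done
None
```

All four keys are now up. The latched one was the fourth, at the dial end. I handed the job in at about 17 s; it reports no verdict.

- **Taps:** I started at the lamp end with the fingers closed. Keys 1 to 3 each gave 1.4–2 mm at about 2.5–3 N and sprang back.
- **Latched key:** Key 4 showed no force at the height where the others had already yielded. It sat about 5 mm low and took about 4 N over under 0.5 mm of travel.
- **Release:** I pressed key 4 to its stop, which read 10.2 N on a noisy sensor, at the top of the stated 5–10 N range. It rose with the finger, which still felt 3.5 N at 278.4 mm (about 1.6 mm below raised height).
- **Last checks:** In the scene picture all four caps look level. The network puts their tops at 96.6–99.1 mm, against 98 mm for a raised key. It is good to about 4 mm, and its confidence for key 4 was only 0.47. The pot, dial and other items look unmoved, and the arm is well clear.
- **Disagreement:** The cameras' estimates of the machine's x position differed by up to 5 mm. I used a middle value, well inside the caps' 36 mm.

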